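# Clear the parts cups off the repair mat

### The arm

A 7-joint arm with a two-finger parallel gripper is mounted at the origin on the work surface. World frame = base frame: x ahead of the robot, y to its left, z up, the work surface at z = 0. Lengths are in mm, angles in rad, forces in N, time in s.
With the tool pointing down it reaches from about 350 to 900 mm from the base axis. Payload 7.2 kg.
Tool frame: the origin (TCP) lies at the centre of the arm's flange, where the gripper is bolted on; the fingertips stand 173 mm ahead of it and the grasp point (between the pads) lies 155 mm ahead of it (r.nose_length is the distance from the TCP to the fingertips, in mm); z points along the fingers, y is the line along which they close (so a half turn about z gives the same grasp; the last joint's range is limited). The gripper opens to 85 mm and grips with 20 to 120 N. Pads are 22 mm wide; open, the fingers measure 114 mm over their backs; the gripper's body (76 mm by 85 mm) begins 54 mm behind the grasp point. The pads swing forward as they close: fully open they stand 13 mm farther back than shut.
Start: joints at [-1.278, 0.411, -0.013, 1.596, 0.006, 1.134, -0.082], TCP at [220.647, 584.754, 404.697] pointing down, gripper open.
Joint ranges: [-2.95, 2.95], [-0.29, 1.99], [-1.47, 1.44], [0.14, 2.54], [-1.03, 4.17], [0.13, 1.85], [-2.86, 2.86]. Speed limits (rad/s): [2.39, 2.39, 3.01, 3.01, 3.14, 3.14, 3.14].

### API

Orientations are given as a unit quaternion [w, x, y, z].
In Python, from plant import read_state, cams, job, r gives the robot as it stands.
- The arm moves only by the tool play_rows, never from a script. Its argument "moves" is a list of rows, each a list of 3 entries, a list of its own where there are three numbers: the shift along the tool's x, y, z scaled (see below), then the turn, a rotation vector about the tool's x, y, z scaled (see below), then the opening, from -1 (shut) to 1 (fully open). A call has 1 to 20 rows; each row is the pose to reach, as a shift and turn from the pose commanded when the call began, along the tool's axes at that moment; what a row does not reach only later rows make up. The controller multiplies each number of a shift by 0.25 m and each number of a turn by 60 degrees. A row lasts 1/10 s, in which the tool goes at most 50 mm and 8.59 degrees, less where a joint would pass 70% of its speed; a pose out of reach is approached as far as the arm can. A call with a number of a shift or a turn outside -1 to 1 is refused whole. A call with a gripper value outside its range is refused whole. The fingers move at their own pace and stop on an object; "force" is the grip in N (left out, the last holds). Time passes only in rows, so rows that repeat a pose let the fingers close. It gives the time, the measured TCP pose, the force, the opening and the grip force at its end, in the units of the state.
- read_state(): the state, without advancing time (a new reading comes with each control period).
- cams.get_image(name): name is "side" or "top" or "wrist"; returns the picture (480x640x3 uint8, red, green, blue); there is no depth.
- cams.camera_info(name): a dict with "fx", "fy", "cx", "cy" (pixels), "camera_from_world" (4x4, takes a point from world to camera coordinates); the wrist camera has in their place "tool_from_camera" (4x4, takes a point from camera to tool coordinates, whose origin is the TCP and whose axes are the flange's). Camera axes: x right, y down, z forward; pixel columns grow to the right and rows downward; lengths in mm; the calibration is good to about 2 mm. A picture is of the moment at which its call begins: read the wrist's pose just before it. camera_info takes no time and is no camera call.
- job.sign_off(): hands the job in; it is judged then, once.
The state is a dict: "time_s": time; "q": joint angles; "joint_velocities": joint speeds; "tau": joint torques, N m; "ee_pos": TCP position; "ee_rot": TCP orientation; "ft_force": force on the tool from outside, world axes, zero at the start; "torque": the same for the moment, N m; "gripper_width": finger opening in mm; "finger_force": force on a finger pad.
Only numpy, scipy, OpenCV 4.12 (cv2) and the standard library are available. Lean on these libraries where they do the work, as an engineer would, in place of code of your own. Each camera call takes 0.05 s, during which the arm holds its last target. There are 200 camera calls.

### The job

A screwdriver has been left standing in one of the three empty steel parts cups. First lay the screwdriver flat in the open grey tray, then nest the other two cups into that cup, one in the other, in either order, each fully home, so that all three make one upright stack where that cup stands. Leave everything else on the bench where it is.

Things in the scene. Friction and masses are not known exactly. Their poses are not given: they have to be found in the camera images.
- cup_a: The cup holding the screwdriver at the start; it stays as the foot of the stack. One of three equal cups: steel cup, 90 mm high, open top, 180 g. Lower 60 mm: tapered body, 36 mm across at the foot, 56 mm at its top; top 30 mm: straight collar, 66 mm outside (69 over corners), 61.6 inside. Origin: centre of underside; z up the axis.
- cup_b: An empty cup, the same as cup_a. Nested, its body drops into the mouth of the cup below until the underside of its collar sits on that cup's rim, so it stands 30 mm higher than the cup below, with about 2.5 mm of sideways play. Origin: centre of the underside; z up its axis.
- cup_c: The third, also empty, cup; the same as cup_b in everything but its place. Origin: centre of the underside; z up its axis.
- screwdriver: Screwdriver 180 mm long, 45 g: steel shaft 5 mm across for 96 mm from the tip, then a black hexagonal handle 80 mm long, 18 mm across flats. Starts leaning about 28 degrees in cup_a, tip on its floor, handle out over the rim. Origin: the tip; z along the shaft towards the handle's end; two flats of the handle face along x, which is level at the start.
- driver_grip (a point): Middle of the screwdriver's handle, on its axis, 136 mm from the tip; same axes as the screwdriver.
- driver_tip (a point): The screwdriver's tip, on its axis.
- tray: Fixed grey plastic open tray, 250 mm (x) by 120 mm (y) outside, 28 mm high, walls and floor about 4 mm thick. Origin: centre of the underside; x along its length, z up.
- flux_jar: Bystander: small amber jar, 44 mm across, 45 mm high. Origin: centre of its underside.
- solder_spool: Bystander: solder spool standing on its flange, 52 mm across, 34 mm high. Origin: centre of its underside.
- circuit_board: Bystander: green circuit board, 100 by 70 mm, 7 mm high, x along its length. Origin: centre of its underside.
- multimeter: Bystander: yellow hand multimeter lying on its back, 150 (x) by 78 (y) by 34 mm. Origin: centre of its underside.
- cleaner_bottle: Bystander: clear bottle, 56 mm across, 120 mm high. Origin: centre of its underside.
- esd_brush: Bystander: brush lying flat, 150 mm long, along its x. Origin: underside, middle of its length.
Not all that is in view belongs to the job. Leave any pink look-alike of the cup_a alone. What is shaped like the screwdriver but brown is not meant.

How it is judged (in metres and radians):
On the way, in this order (a step that is already met when the one before it is completed fails the run):
1. the screwdriver lies flat inside the tray, let go (x of driver_grip in the frame of tray between -0.122 and 0.122 m and y of driver_grip in the frame of tray between -0.057 and 0.057 m and z of driver_grip in the frame of tray between 0 and 0.026 m and x of driver_tip in the frame of tray between -0.122 and 0.122 m and y of driver_tip in the frame of tray between -0.057 and 0.057 m and z of driver_tip in the frame of tray between 0 and 0.026 m and contact force between the fingers and screwdriver below 0.3 N), for 0.2 s.
2. one of the two other cups is fully home in the cup that held the screwdriver (((z of cup_b in the frame of cup_a between 0.027 and 0.033 m and horizontal distance between cup_b and cup_a below 0.006 m and angle between the z axis of cup_b and the z axis of cup_a, either way round below 0.08 rad) or (z of cup_c in the frame of cup_a between 0.027 and 0.033 m and horizontal distance between cup_c and cup_a below 0.006 m and angle between the z axis of cup_c and the z axis of cup_a, either way round below 0.08 rad))), for 0.2 s.
At the end, for the whole second after the job is handed in: Screwdriver in the tray, tip and mid-handle inside the walls and under 26 mm above its underside; cup_b and cup_c nested on cup_a in either order, each 27-33 mm above the one below, within 6 mm and 0.08 rad; cup_a upright within 0.08 rad, moved under 40 mm; cups and screwdriver at rest (x of driver_grip in the frame of tray between -0.122 and 0.122 m and y of driver_grip in the frame of tray between -0.057 and 0.057 m and z of driver_grip in the frame of tray between 0 and 0.026 m and x of driver_tip in the frame of tray between -0.122 and 0.122 m and y of driver_tip in the frame of tray between -0.057 and 0.057 m and z of driver_tip in the frame of tray between 0 and 0.026 m and ((z of cup_b in the frame of cup_a between 0.027 and 0.033 m and horizontal distance between cup_b and cup_a below 0.006 m and angle between the z axis of cup_b and the z axis of cup_a, either way round below 0.08 rad and z of cup_c in the frame of cup_b between 0.027 and 0.033 m and horizontal distance between cup_c and cup_b below 0.006 m and angle between the z axis of cup_c and the z axis of cup_b, either way round below 0.08 rad) or (z of cup_c in the frame of cup_a between 0.027 and 0.033 m and horizontal distance between cup_c and cup_a below 0.006 m and angle between the z axis of cup_c and the z axis of cup_a, either way round below 0.08 rad and z of cup_b in the frame of cup_c between 0.027 and 0.033 m and horizontal distance between cup_b and cup_c below 0.006 m and angle between the z axis of cup_b and the z axis of cup_c, either way round below 0.08 rad)) and angle between cup_a's own z axis and vertical below 0.08 rad and distance of cup_a from where it was at the start of the episode below 0.04 m and linear speed of each of cup_a, cup_b, cup_c, screwdriver below 0.02 m/s); the robot touches nothing.
It fails at once if a bystander is shoved more than 30 mm or knocked over (distance of any of flux_jar, solder_spool, circuit_board, multimeter, cleaner_bottle, esd_brush from where it was at the start of the episode above 0.03 m).
It also fails if it takes over 72 s, if anything falls off the work surface, if the arm or the gripper's body presses on something with over 40 N, if the wrist force passes 120 N, or if a joint passes its speed limit or range.

## Working session

There is one attempt and no reset: what is moved stays moved. The work goes in short steps, Python scripts to look and compute and a tool call to move; the robot and the scene stay as the last step left them, time stands still between calls to the robot, and variables do not carry over. Pictures are saved under pics/ and viewed, at most 10 in all, crops included, and the job is handed in when it is done.

Besides the shell and the picture viewer there is one more tool, called after "Call:" by a JSON object that holds its "name" and its "arguments". play_rows: Moves the arm, as the interface text tells. Its arguments: {"type":"object","properties":{"moves":{"type":"array","items":{"type":"array"}},"force":{"type":"number"}},"required":["moves"]}

```bash
mkdir -p pics; ls; python3 - <<'E'
from plant import read_state, cams, job, r
import cv2, numpy as np
s=read_state(); print(s)
for n in("top","side","wrist"):
    im=cams.get_image(n); cv2.imwrite(f"pics/{n}0.png",im[:,:,::-1])
    i=cams.camera_info(n); print(n,{k:np.round(v,3).tolist() for k,v in i.items()})
E
```

```text
pics
{'time_s': 0.0, 'q': array([-1.27823662,  0.41191257, -0.01273571,  1.59707618,  0.00558773,
        1.13429102, -0.08217208]), 'joint_velocities': array([-1.31340994e-03,  9.53007483e-04,  8.94806639e-04,  1.34314675e-04,
        1.16691170e-03, -8.04666147e-05,  1.73625864e-03]), 'tau': array([ 2.15377040e-04, -6.00620985e+01,  6.82921428e-01, -2.99403942e+01,
        1.39608613e-02,  1.08160262e-02,  2.69870151e-05]), 'ee_pos': array([220.54353454, 584.55373647, 403.83165619]), 'ee_rot': array([-1.00285053e-04,  1.79369157e-01,  9.83781492e-01, -8.19754625e-04]), 'ft_force': array([-0.46793933, -0.15105614, -0.06957552]), 'torque': array([ 0.03367355,  0.0081309 , -0.00235574]), 'finger_force': 0.0, 'gripper_width': 85.30679966587495}
top {'fx': 543.894, 'fy': 543.894, 'cx': 313.982, 'cy': 229.876, 'camera_from_world': [[-0.021, -1.0, -0.0, 24.201], [-0.997, 0.021, -0.072, 475.236], [0.072, -0.001, -0.997, 1727.443], [0.0, 0.0, 0.0, 1.0]]}
side {'fx': 442.643, 'fy': 442.643, 'cx': 326.664, 'cy': 235.536, 'camera_from_world': [[-0.993, -0.114, -0.013, 458.974], [-0.047, 0.508, -0.86, 102.205], [0.104, -0.854, -0.51, 1107.586], [0.0, 0.0, 0.0, 1.0]]}
wrist {'fx': 360.524, 'fy': 360.524, 'cx': 314.385, 'cy': 245.168, 'tool_from_camera': [[-0.0, -0.962, -0.273, 69.389], [1.0, -0.0, -0.0, 0.927], [0.0, -0.273, 0.962, 31.327], [0.0, 0.0, 0.0, 1.0]]}
```

View pics/top0.png

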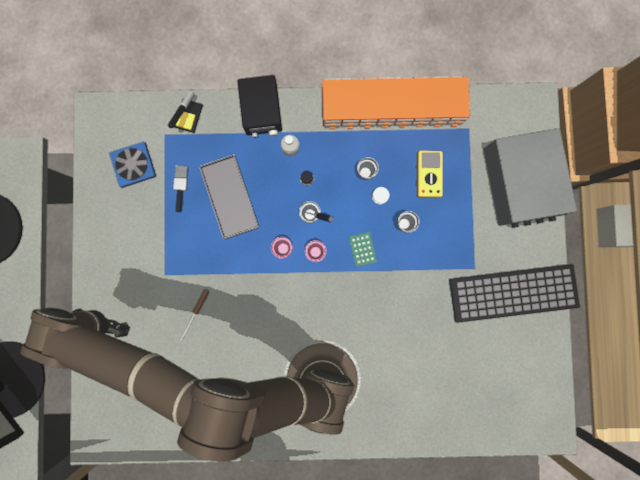

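View pics/side0.png

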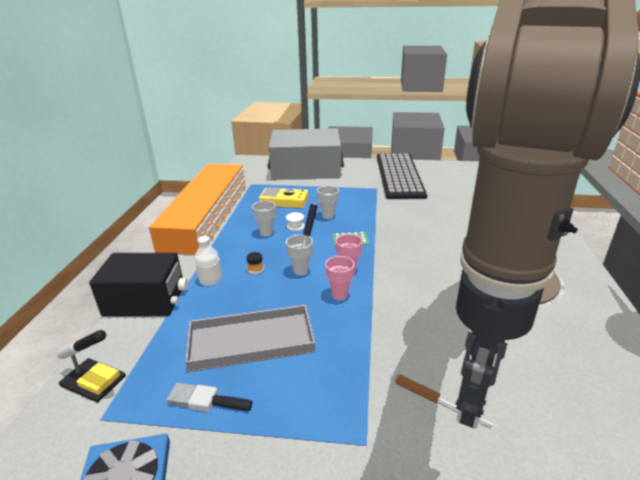

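Top view, three grey cups: (310,211) with the black-handled driver, (368,167) and (407,221), both empty. Pink look-alikes are at (282,247) and (315,251), and a brown driver lies at (195,315). The tray is at (229,197). Cup_a must be the grey cup at (310,211), because the black handle sticks out of it. I'll confirm that with a crop and work out coarse positions.

```bash
cat > h.py <<'E'
import numpy as np, cv2
from scipy.spatial.transform import Rotation as R
from scipy.optimize import least_squares
def info(name,s=None):
    from plant import cams
    i=cams.camera_info(name); K=np.array([[i['fx'],0,i['cx']],[0,i['fy'],i['cy']],[0,0,1.]])
    if name!='wrist': return K,np.array(i['camera_from_world'])
    return K,np.linalg.inv(tool(s)@np.array(i['tool_from_camera']))
def tool(s):
    T=np.eye(4); q=np.asarray(s['ee_rot']); T[:3,:3]=R.from_quat(q[[1,2,3,0]]).as_matrix(); T[:3,3]=s['ee_pos']; return T
def proj(c,p):
    K,T=c; p=np.atleast_2d(p); q=(p@T[:3,:3].T+T[:3,3])@K.T; return q[:,:2]/q[:,2:]
def ray(c,uv):
    K,T=c; d=T[:3,:3].T@np.linalg.inv(K)@[uv[0],uv[1],1]; return -T[:3,:3].T@T[:3,3],d
def onz(c,uv,z):
    o,d=ray(c,uv); return o+d*(z-o[2])/d[2]
def tri(obs):
    A=np.zeros((3,3));b=np.zeros(3)
    for c,uv in obs:
        o,d=ray(c,uv); d=d/np.linalg.norm(d); M=np.eye(3)-np.outer(d,d); A+=M;b+=M@o
    return np.linalg.solve(A,b)
def moverow(s,pos,Rm):
    "scaled shift, turn from the current pose to a TCP pose"
    T=tool(s); sh=T[:3,:3].T@(np.array(pos)-T[:3,3]); 
    return np.round(sh/250,3),np.round(np.degrees(R.from_matrix(T[:3,:3].T@Rm).as_rotvec())/60,3)
E
python3 - <<'E'
from h import *
t=info('top');s=info('side')
for n,uv,z in [('a',(310,211),90),('b',(368,167),90),('c',(407,221),90),('pink1',(282,247),90),('pink2',(315,251),90),('tray',(229,197),14),('jar',(307,177),45),('spool',(381,196),34),('pcb',(362,249),7),('meter',(430,174),34),('bottle',(290,145),120),('handleend',(331,217),160),
 ('t1',(202,164),28),('t2',(235,155),28),('t3',(257,228),28),('t4',(224,238),28)]:
    print(n,onz(t,uv,z).round())
a=cv2.imread('pics/top0.png');b=cv2.imread('pics/side0.png')
cv2.imwrite('pics/crop1.png',np.hstack([cv2.resize(a[130:270,260:440],(450,350)),cv2.resize(b[180:310,235:375],(350,350))]))
E
```

```text
a [529.  26.  90.]
b [ 662. -157.   90.]
c [ 492. -272.   90.]
pink1 [420. 114.  90.]
pink2 [405.  13.  90.]
tray [588. 286.  14.]
jar [643.  33.  45.]
spool [ 578. -202.   34.]
pcb [ 411. -139.    7.]
meter [ 646. -360.   34.]
bottle [729.  82. 120.]
handleend [502. -36. 160.]
t1 [695. 370.  28.]
t2 [722. 264.  28.]
t3 [485. 196.  28.]
t4 [455. 301.  28.]
```

View pics/crop1.png

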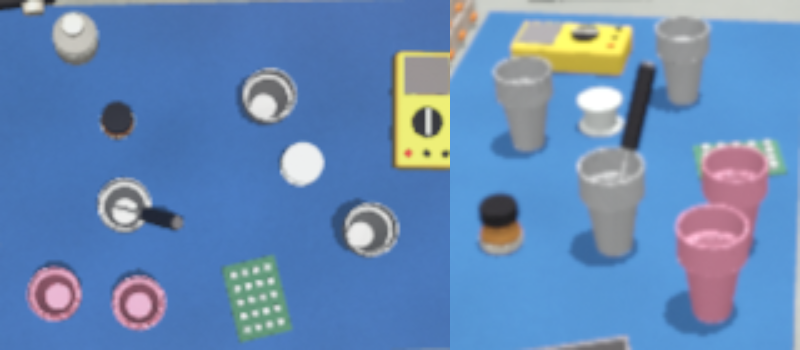

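The crop confirms it: only the grey cup at top-view (310,211) holds the black-handled driver. The cups at (368,167) and (407,221) are empty grey, and the pink ones aren't part of the job. Next I move the wrist camera over cup_a.

Call:
{"name": "play_rows", "arguments": {"moves": [[[-0.97, -0.75, -0.2], [0, 0, 0.77], 1], [[-0.97, -0.75, -0.2], [0, 0, 0.77], 1], [[-0.97, -0.75, -0.2], [0, 0, 0.77], 1], [[-0.97, -0.75, -0.2], [0, 0, 0.77], 1], [[-0.97, -0.75, -0.2], [0, 0, 0.77], 1], [[-0.97, -0.75, -0.2], [0, 0, 0.77], 1], [[-0.97, -0.75, -0.2], [0, 0, 0.77], 1], [[-0.97, -0.75, -0.2], [0, 0, 0.77], 1], [[-0.97, -0.75, -0.2], [0, 0, 0.77], 1]]}}

```text
time_s: 1.05
ee_pos: [380.6, 324.8, 454.4]
ee_rot: [-0.0, 0.55, 0.835, -0.0]
ft_force: [0.1, -0.2, -0.1]
gripper_width: 85.0
finger_force: 0.0
```

```bash
python3 - <<'E'
from h import *
from plant import read_state
s=read_state(); print(s['q'].round(2),s['ee_pos'].round())
a=np.radians(66.5); x=[np.cos(a),np.sin(a),0]; z=[0,0,-1]
print(moverow(s,[540,50,450],np.array([x,np.cross(z,x),z]).T))
E
```

```text
[-1.02  0.15  0.25  1.84 -0.04  1.16 -0.35] [381. 325. 454.]
(array([-1.262,  0.153,  0.017]), array([-0.001, -0.   ,  0.779]))
```

Call:
{"name": "play_rows", "arguments": {"moves": [[[-1, 0.12, 0.02], [0, 0, 0.78], 1], [[-1, 0.12, 0.02], [0, 0, 0.78], 1], [[-1, 0.12, 0.02], [0, 0, 0.78], 1], [[-1, 0.12, 0.02], [0, 0, 0.78], 1], [[-1, 0.12, 0.02], [0, 0, 0.78], 1], [[-1, 0.12, 0.02], [0, 0, 0.78], 1], [[-1, 0.12, 0.02], [0, 0, 0.78], 1], [[-1, 0.12, 0.02], [0, 0, 0.78], 1]]}}

```text
time_s: 1.85
ee_pos: [506.7, 108.1, 449.0]
ee_rot: [-0.0, 0.835, 0.55, -0.0]
ft_force: [0.2, 0.9, 0.2]
gripper_width: 85.4
finger_force: 0.0
```

```bash
python3 - <<'E'
from h import *
from plant import read_state,cams
import pickle
s=read_state(); im=cams.get_image('wrist'); cv2.imwrite('pics/w1.png',im[:,:,::-1]); pickle.dump(s,open('w1.pkl','wb'))
print(s['q'].round(2),s['ee_pos'].round())
E
```

```text
[-0.75  0.2   0.53  1.82 -0.11  1.16 -0.59] [507. 108. 449.]
```

View pics/w1.png

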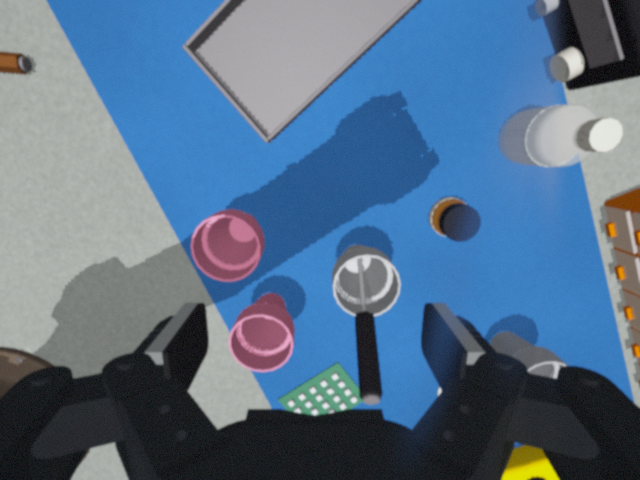

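The view shows cup_a's rim at about (366,284), the handle from (365,315) to (371,398), and the tip near (361,262). I take a second view with a sideways baseline.

Call:
{"name": "play_rows", "arguments": {"moves": [[[-0.3, 0.4, 0.2], [0, 0, 0], 1], [[-0.3, 0.4, 0.2], [0, 0, 0], 1], [[-0.3, 0.4, 0.2], [0, 0, 0], 1], [[-0.3, 0.4, 0.2], [0, 0, 0], 1]]}}

```text
time_s: 2.3
ee_pos: [569.2, -5.7, 397.8]
ee_rot: [0.0, 0.837, 0.547, -0.002]
ft_force: [-0.1, -0.3, 0.4]
gripper_width: 85.6
finger_force: 0.0
```

```bash
python3 - <<'E'
from h import *
from plant import read_state,cams
import pickle
s=read_state(); im=cams.get_image('wrist'); cv2.imwrite('pics/w2.png',im[:,:,::-1]); pickle.dump(s,open('w2.pkl','wb'))
print(s['q'].round(2),s['ee_pos'].round())
c1=info('wrist',pickle.load(open('w1.pkl','rb'))); c2=info('wrist',s)
# predict in w2 from coarse
print(proj(c2,[[529,26,90],[502,-36,160],[662,-157,90]]).round())
print(onz(c1,(366,284),90),onz(c1,(371,398),165))
E
```

```text
[-0.52  0.35  0.58  1.77 -0.21  1.08 -0.28] [569.  -6. 398.]
[[252. 218.]
 [239. 343.]
 [483. 347.]]
[527.58902302  31.20351699  90.        ] [496.43072916 -32.61620001 165.        ]
```

View pics/w2.png

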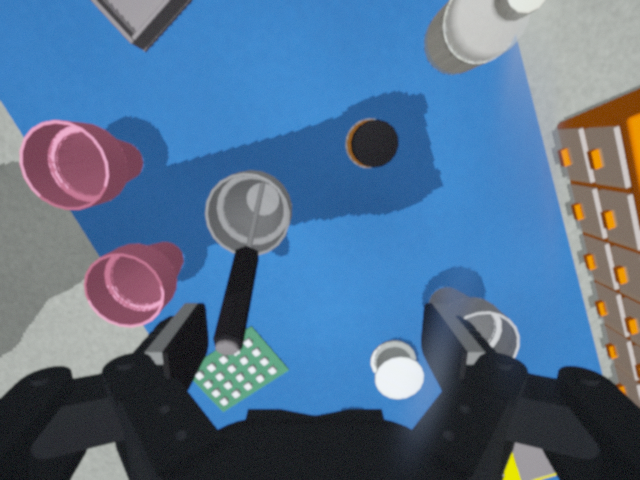

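In w2 cup_a's rim centre is at (249,213), the handle end at (228,346), the handle start at (246,250) and the tip near (265,184). Cup_b's rim is at (488,334). Triangulating.

```bash
python3 - <<'E'
from h import *
import pickle
s1,s2=[pickle.load(open(f'w{i}.pkl','rb')) for i in(1,2)]
c1=info('wrist',s1);c2=info('wrist',s2)
pts={'rim':((366,284),(249,213)),'end':((371,398),(228,346)),'hstart':((365,315),(246,250)),'tip':((361,262),(265,184))}
P={}
for n,(u,v) in pts.items():
    p=tri([(c1,u),(c2,v)]); P[n]=p; print(n,p.round(1),(proj(c1,p)[0]-u).round(1),(proj(c2,p)[0]-v).round(1))
# line fit: tip + 180*a
def res(x):
    a=np.array([np.sin(x[3])*np.cos(x[4]),np.sin(x[3])*np.sin(x[4]),np.cos(x[3])]); o=[]
    for k,l in(('end',180),('hstart',98),('tip',1)):
        for c,uv in zip((c1,c2),pts[n:=k]): o+=list(proj(c,x[:3]+l*a)[0]-uv)
    return o
f=least_squares(res,[530,40,4,.49,np.radians(246)]); x=f.x
print(x[:3].round(1),np.degrees(x[3:]).round(1),np.round(f.fun,1))
a=np.array([np.sin(x[3])*np.cos(x[4]),np.sin(x[3])*np.sin(x[4]),np.cos(x[3])]); print('grip',(x[:3]+136*a).round(1))
# handle mask axis check
for i,c in((1,c1),(2,c2)):
    im=cv2.imread(f'pics/w{i}.png'); e=(x[:3]+np.outer(np.linspace(102,175,30),a)); q=proj(c,e)
    m=(im.max(2)<60).astype(np.uint8); roi=np.zeros_like(m); cv2.polylines(roi,[q.astype(np.int32)],False,1,50); m&=roi
    ys,xs=np.nonzero(m); n,lab,st,ce=cv2.connectedComponentsWithStats(m); k=lab[tuple(q[15].astype(int)[::-1])]; 
    v=cv2.fitLine(np.argwhere(lab==k)[:,::-1].astype(np.float32),cv2.DIST_L2,0,.01,.01).ravel()
    nrm=np.array([-v[1],v[0]]); print('offs',[(float((w-v[2:])@nrm)).__round__(1) for w in(q[0],q[15],q[29])],k,st[k],ce[k])
E
```

```text
rim [527.7  29.7  86.1] [ 0.1 -0.2] [-0.2  0.3]
end [496.2 -33.8 163.5] [ 0.  -0.1] [-0.   0.1]
hstart [515.6   5.8  99.3] [ 0.2 -0.4] [-0.3  0.5]
tip [536.4  40.2  42.6] [ 3.6 -4.4] [-4.3  5.5]
[534.1  37.9   7.6] [ 24.6 242.1] [  2.4  -0.   -2.9  -2.    0.8   1.9   2.    4.3  -1.3 -10.4  -0.3   4.6]
grip [507.7 -12.1 131.3]
offs [-2.0, -2.3, -2.7] 1 [ 356  312   25   85 1489] [367.0241773  354.75957018]
offs [1.4, -0.1, -1.9] 1 [ 215  247   42  101 2295] [237.41394336 296.46448802]
```

```bash
python3 - <<'E'
from h import *
import pickle
s1,s2=[pickle.load(open(f'w{i}.pkl','rb')) for i in(1,2)]
C=[info('wrist',s1),info('wrist',s2)]
ims=[cv2.imread(f'pics/w{i}.png') for i in(1,2)]
ends=[(371,398),(228,346)]; mids=[(367,354.8),(237.4,296.5)]
lines=[]
for im,b in zip(ims,[(352,318,385,392),(212,256,262,334)]):
    m=(im.max(2)<60).astype(np.uint8); m[:b[1]]=0;m[b[3]:]=0;m[:,:b[0]]=0;m[:,b[2]:]=0
    lines.append(cv2.fitLine(np.argwhere(m>0)[:,::-1].astype(np.float32),cv2.DIST_HUBER,0,.01,.01).ravel())
ax=lambda x:np.array([np.sin(x[3])*np.cos(x[4]),np.sin(x[3])*np.sin(x[4]),np.cos(x[3])])
def res(x,full=True):
    a=ax(x);o=[]
    for c,e,v in zip(C,ends,lines):
        nrm=np.array([-v[1],v[0]])
        o+=list((proj(c,x[:3]+180*a)[0]-e)); o+=list((proj(c,x[:3]+np.outer([105,170],a))-v[2:])@nrm)
    return np.array(o+([(x[2]-4)/1.,np.degrees(x[3]-np.radians(28))] if full else []))
for z in (0,):
    f=least_squares(res,[530,40,4,.49,np.radians(242)]);x=f.x;a=ax(x)
    print('tip',x[:3].round(1),np.degrees(x[3:]).round(1),f.fun.round(1),'grip',(x[:3]+136*a).round(1),'end',(x[:3]+180*a).round(1),'at96',(x[:3]+96*a).round(1))
# rim via circle fit: silhouettes of rim top circle, edge score in both views
from itertools import product
G=[cv2.GaussianBlur(im,(3,3),0).astype(float) for im in ims]
def rim(p,rad=33.5):
    th=np.linspace(0,2*np.pi,72); sc=0
    for c,g in zip(C,G):
        o,i=[np.array([cv2.remap(g.astype(np.float32),*[w.astype(np.float32).reshape(1,-1) for w in proj(c,np.c_[p[0]+(rad+k)*np.cos(th),p[1]+(rad+k)*np.sin(th),0*th+p[2]]).T],1)])[0,0] for k in(2.5,-1.5)]
        sc+=np.median(np.abs(o-i).sum(1))
    return sc
best=max(((rim((X,Y,Z)),X,Y,Z) for X,Y,Z in product(np.arange(518,538,1),np.arange(20,40,1),(84,86,88,90,92))),key=lambda t:t[0]); print(best)
E
```

```text
tip [533.1  41.3   4.4] [ 27.5 243.5] [-0.3 -0.2  0.1  0.3 -1.  -0.3 -0.2  1.8  0.4 -0.5] grip [505.2 -14.8 125.1] end [496.1 -33.  164.1] at96 [513.4   1.7  89.6]
(np.float32(305.77637), np.int64(527), np.int64(29), 90)
```

```bash
cat >> h.py <<'E'
def frame(az,phi):
    "tool tilted phi deg from down towards azimuth az deg; tool x points against az"
    a,p=np.radians([az,phi]); d=np.array([np.cos(a),np.sin(a),0]); k=np.array([0,0,1.])
    z=np.sin(p)*d-np.cos(p)*k; x=-np.cos(p)*d-np.sin(p)*k; return np.array([x,np.cross(z,x),z]).T
E
python3 - <<'E'
from h import *
from plant import read_state
s=read_state(); F=frame(243.5,35); P=np.array([505.2,-14.8,125.1])
print(moverow(s,P-240*F[:,2],F))
E
```

```text
(array([ 0.407, -0.187,  0.307]), array([ 0.013, -0.582,  0.047]))
```

Call:
{"name": "play_rows", "arguments": {"moves": [[[0.407, -0.187, 0.307], [0.013, -0.582, 0.047], 1], [[0.407, -0.187, 0.307], [0.013, -0.582, 0.047], 1], [[0.407, -0.187, 0.307], [0.013, -0.582, 0.047], 1], [[0.407, -0.187, 0.307], [0.013, -0.582, 0.047], 1], [[0.407, -0.187, 0.307], [0.013, -0.582, 0.047], 1], [[0.407, -0.187, 0.307], [0.013, -0.582, 0.047], 1], [[0.407, -0.187, 0.307], [0.013, -0.582, 0.047], 1]]}}

```text
time_s: 3.05
ee_pos: [566.6, 108.0, 323.9]
ee_rot: [0.158, 0.812, 0.501, -0.253]
ft_force: [0.0, 0.2, 0.4]
gripper_width: 85.4
finger_force: 0.0
```

```bash
python3 - <<'E'
from h import *
from plant import read_state,cams
s=read_state(); F=frame(243.5,35); P=np.array([505.2,-14.8,125.1])
print(s['q'].round(2),moverow(s,P-240*F[:,2],F),moverow(s,P-160*F[:,2],F))
im=cams.get_image('wrist')[:,:,::-1].copy()
c=info('wrist',s); a=np.array([505.2,-14.8,125.1])-[533.1,41.3,4.4]; a/=np.linalg.norm(a)
for l in(0,96,136,180): cv2.circle(im,tuple(proj(c,np.array([533.1,41.3,4.4])+l*a)[0].astype(int).tolist()),3,(0,0,255),1)
cv2.imwrite('pics/w3.png',im)
E
```

```text
[-0.83  0.63  0.66  1.7   0.1   1.32 -0.71] (array([ 0.006, -0.001,  0.007]), array([ 0.001, -0.006, -0.003])) (array([ 0.004, -0.001,  0.327]), array([ 0.001, -0.006, -0.003]))
```

View pics/w3.png

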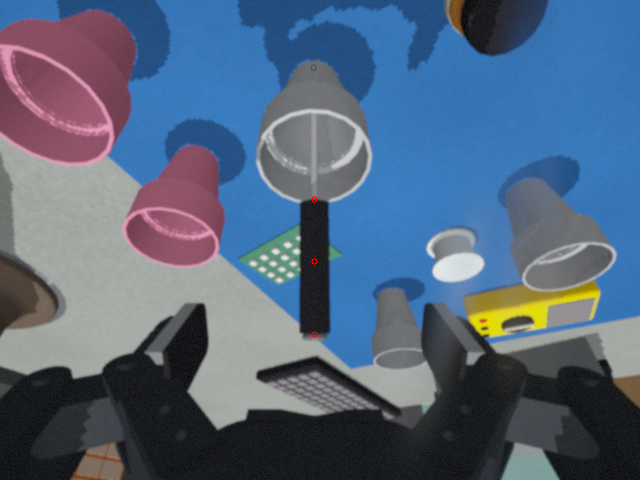

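The model points (red) sit on the handle axis, with the ends at (314,200) and (314,335). Going in to grasp.

Call:
{"name": "play_rows", "arguments": {"moves": [[[0, 0, 0.16], [0, 0, 0], 1], [[0, 0, 0.32], [0, 0, 0], 1], [[0, 0, 0.32], [0, 0, 0], 1], [[0, 0, 0.32], [0, 0, 0], -1], [[0, 0, 0.32], [0, 0, 0], -1], [[0, 0, 0.32], [0, 0, 0], -1], [[0, 0, 0.32], [0, 0, 0], -1], [[0, 0, 0.32], [0, 0, 0], -1], [[0, 0, 0.32], [0, 0, 0], -1], [[0, 0, 0.32], [0, 0, 0], -1]], "force": 50}}

```text
time_s: 4.1
ee_pos: [546.4, 67.8, 257.5]
ee_rot: [0.159, 0.811, 0.501, -0.255]
ft_force: [-0.1, -1.0, 1.2]
gripper_width: 16.8
finger_force: 51.4
```

Call:
{"name": "play_rows", "arguments": {"moves": [[[-0.13, 0, -0.068], [0, 0, 0], -1], [[-0.26, 0, -0.135], [0, 0, 0], -1], [[-0.39, 0, -0.203], [0, 0, 0], -1], [[-0.53, 0, -0.4], [0, 0, 0], -1], [[-0.53, 0, -0.4], [0, 0, 0], -1], [[-0.53, 0, -0.4], [0, 0, 0], -1]]}}

```text
time_s: 4.7
ee_pos: [523.4, 21.7, 416.8]
ee_rot: [0.159, 0.812, 0.501, -0.253]
ft_force: [1.0, 1.2, -1.3]
gripper_width: 16.8
finger_force: 51.3
```

```bash
python3 - <<'E'
from h import *
from plant import read_state
import pickle
c1=info('wrist',pickle.load(open('w1.pkl','rb'))); t=info('top')
A,B,Cc=[onz(c1,u,28) for u in((186,46),(268,139),(420,0))]
print(A.round(1),B.round(1),Cc.round(1),np.linalg.norm(A-B), np.degrees(np.arctan2(*(Cc-B)[1::-1])),np.degrees(np.arctan2(*(B-A)[1::-1])))
for w,u in(((186,46),(224,238)),((268,139),(257,228))): print(tri([(c1,w),(t,u)]).round(1))
print([onz(t,u,28).round(0) for u in((202,164),(235,155))])
s=read_state(); print(s['ee_pos'].round(),s['q'].round(2),s['gripper_width'])
E
```

```text
[454.9 305.5  28. ] [491.  195.4  28. ] [676.5 252.3  28. ] 115.87865423273968 17.05835471693213 -71.8565574935136
[455.4 301.7  34.7]
[487.3 198.2  -3.6]
[array([695., 370.,  28.]), array([722., 264.,  28.])]
[523.  22. 417.] [-0.83  0.42  0.75  1.77  0.24  1.39 -0.63] 16.78529499474061
```

```bash
python3 - <<'E'
from h import *
from plant import read_state
s=read_state(); F=frame(220,0); P=np.array([530,150,240.]); print(P-160*F[:,2],moverow(s,P-160*F[:,2],F))
F2=frame(197.5,-27.5); P2=np.array([546,272,130.])
s2=dict(ee_pos=P-160*F[:,2],ee_rot=R.from_matrix(F).as_quat()[[3,0,1,2]])
print(P2-160*F2[:,2],moverow(s2,P2-160*F2[:,2],F2))
E
```

```text
[530. 150. 400.] (array([ 0.425, -0.206, -0.214]), array([0.122, 0.57 , 0.378]))
[475.53960329 249.78392225 271.92173331] (array([ 0.09 , -0.446,  0.512]), array([-0.09 ,  0.452,  0.368]))
```

Call:
{"name": "play_rows", "arguments": {"moves": [[[0.425, -0.206, -0.214], [0.122, 0.57, 0.378], -1], [[0.425, -0.206, -0.214], [0.122, 0.57, 0.378], -1], [[0.425, -0.206, -0.214], [0.122, 0.57, 0.378], -1], [[0.425, -0.206, -0.214], [0.122, 0.57, 0.378], -1], [[0.425, -0.206, -0.214], [0.122, 0.57, 0.378], -1], [[0.425, -0.206, -0.214], [0.122, 0.57, 0.378], -1], [[0.425, -0.206, -0.214], [0.122, 0.57, 0.378], -1]]}}

```text
time_s: 5.4
ee_pos: [529.2, 150.2, 397.0]
ee_rot: [0.001, 0.939, 0.343, -0.004]
ft_force: [-0.7, -0.6, -0.7]
gripper_width: 16.8
finger_force: 51.3
```

Call:
{"name": "play_rows", "arguments": {"moves": [[[0.09, -0.446, 0.3], [-0.09, 0.452, 0.368], -1], [[0.09, -0.446, 0.3], [-0.09, 0.452, 0.368], -1], [[0.09, -0.446, 0.512], [-0.09, 0.452, 0.368], -1], [[0.09, -0.446, 0.512], [-0.09, 0.452, 0.368], -1], [[0.09, -0.446, 0.512], [-0.09, 0.452, 0.368], -1], [[0.09, -0.446, 0.512], [-0.09, 0.452, 0.368], -1], [[0.09, -0.446, 0.512], [-0.09, 0.452, 0.368], -1]]}}

```text
time_s: 6.1
ee_pos: [475.1, 250.2, 269.9]
ee_rot: [-0.035, 0.961, 0.149, 0.232]
ft_force: [1.1, -0.3, 0.4]
gripper_width: 16.7
finger_force: 51.4
```

```bash
python3 - <<'E'
from h import *
from plant import read_state,cams
s=read_state(); F2=frame(197.5,-27.5)
print(s['q'].round(2),s['gripper_width'],[moverow(s,np.array([546,272,z])-160*F2[:,2],F2) for z in(130,20)])
im=cams.get_image('side')[:,:,::-1]; w=cams.get_image('wrist')[:,:,::-1]
cv2.imwrite('pics/p4.png',np.hstack([cv2.resize(im[200:400,150:350],(400,400)),cv2.resize(w,(400,300))[0:300].copy() if 0 else cv2.copyMakeBorder(cv2.resize(w,(400,300)),0,100,0,0,0)]))
E
```

```text
[-1.12  0.39  0.62  2.17 -0.48  0.2  -1.41] 16.65032943595303 [(array([ 0.005,  0.002, -0.007]), array([0.001, 0.006, 0.003])), (array([-0.196,  0.001,  0.385]), array([0.001, 0.006, 0.003]))]
```

View pics/p4.png

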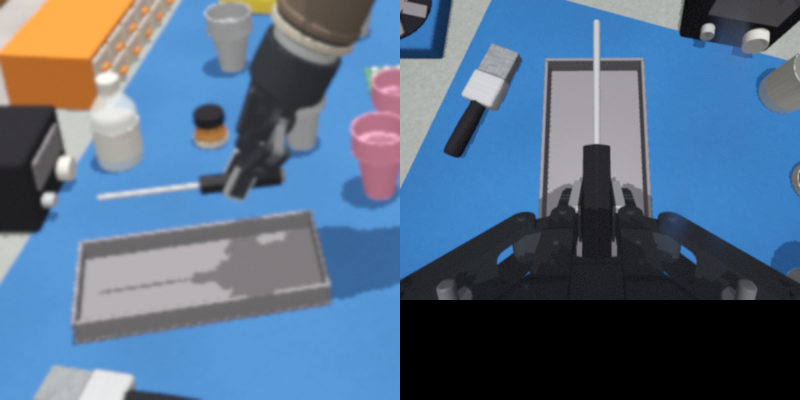

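The driver is held level and lines up with the tray, but joint 6 is at 0.20 and its limit is 0.13. I'll set it down about 8° tip-low to stay clear of that limit.

```bash
python3 - <<'E'
from h import *
from plant import read_state
s=read_state(); F2=frame(197.5,-19.5)
print([moverow(s,np.array([546,272,z])-160*F2[:,2],F2) for z in(60,26)])
E
```

```text
[(array([-0.037, -0.   ,  0.25 ]), array([ 0.001, -0.129,  0.001])), (array([-0.099, -0.   ,  0.371]), array([ 0.001, -0.129,  0.001]))]
```

Call:
{"name": "play_rows", "arguments": {"moves": [[[0, 0, 0], [0, -0.129, 0], -1], [[-0.037, 0, 0.25], [0, -0.129, 0], -1], [[-0.037, 0, 0.25], [0, -0.129, 0], -1], [[-0.037, 0, 0.25], [0, -0.129, 0], -1]]}}

```text
time_s: 6.6
ee_pos: [494.9, 255.4, 209.0]
ee_rot: [-0.025, 0.974, 0.15, 0.166]
ft_force: [-0.1, -0.1, 0.5]
gripper_width: 17.0
finger_force: 51.3
```

```bash
python3 - <<'E'
from h import *
from plant import read_state
s=read_state(); F2=frame(197.5,-19.5)
print(s['q'].round(3),[moverow(s,np.array([546,272,z])-160*F2[:,2],F2) for z in(60,40,24)])
E
```

```text
[-0.976  0.532  0.491  2.102 -0.581  0.272 -1.311] [(array([ 0.004, -0.002, -0.006]), array([ 0.002,  0.002, -0.   ])), (array([-0.023, -0.002,  0.069]), array([ 0.002,  0.002, -0.   ])), (array([-0.044, -0.002,  0.129]), array([ 0.002,  0.002, -0.   ]))]
```

Call:
{"name": "play_rows", "arguments": {"moves": [[[-0.02, 0, 0.06], [0, 0, 0], -1], [[-0.03, 0, 0.09], [0, 0, 0], -1], [[-0.037, 0, 0.11], [0, 0, 0], -1], [[-0.043, 0, 0.125], [0, 0, 0], -1], [[-0.043, 0, 0.125], [0, 0, 0], -1]]}}

```text
time_s: 7.1
ee_pos: [494.6, 255.9, 177.4]
ee_rot: [-0.025, 0.974, 0.15, 0.168]
ft_force: [0.5, 0.6, -0.6]
gripper_width: 16.5
finger_force: 51.3
```

Call:
{"name": "play_rows", "arguments": {"moves": [[[-0.004, 0, 0.011], [0, 0, 0], -1], [[-0.008, 0, 0.022], [0, 0, 0], -1], [[-0.008, 0, 0.022], [0, 0, 0], -1]]}}

```text
time_s: 7.4
ee_pos: [495.1, 256.2, 172.2]
ee_rot: [-0.026, 0.974, 0.15, 0.169]
ft_force: [-3.1, -0.7, 7.9]
gripper_width: 17.0
finger_force: 54.9
```

```bash
python3 - <<'E'
from h import *
from plant import read_state,cams
s=read_state(); print(s['q'].round(3),s['torque'].round(2))
im=cams.get_image('side')[:,:,::-1]; w=cams.get_image('wrist')[:,:,::-1]
cv2.imwrite('pics/p5.png',np.hstack([cv2.resize(im[280:380,170:330],(560,350)),cv2.resize(w[:,200:440],(175,350))]))
E
```

```text
[-0.89   0.587  0.379  2.11  -0.636  0.18  -1.26 ] [0.02 0.01 0.07]
```

View pics/p5.png

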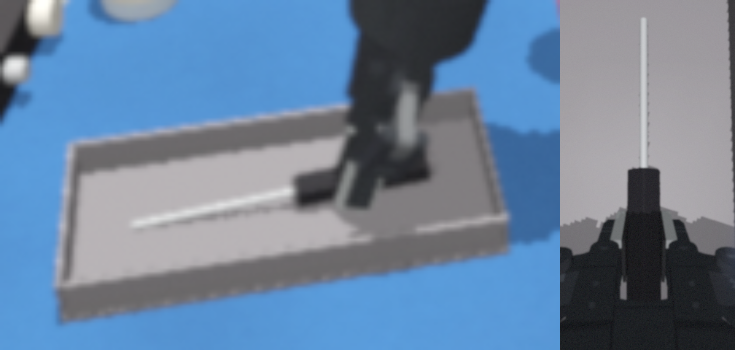

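The tip is on the tray floor (about 8 N), and the whole driver is inside the walls. I release with half opening to spare the tray walls, then back off.

Call:
{"name": "play_rows", "arguments": {"moves": [[[0, 0, 0], [0, 0, 0], 0], [[0, 0, 0], [0, 0, 0], 0], [[0, 0, 0], [0, 0, 0], 0], [[0, 0, 0], [0, 0, 0], 0], [[0, 0, -0.1], [0, 0, 0], 0], [[0, 0, -0.3], [0, 0, 0], 0], [[0, 0, -0.5], [0, 0, 0], 0], [[0, 0, -0.7], [0, -0.32, 0], 0.5], [[0, 0, -0.8], [0, -0.32, 0], 1], [[0, 0, -0.8], [0, -0.32, 0], 1], [[0, 0, -0.8], [0, -0.32, 0], 1]]}}

```text
time_s: 8.6
ee_pos: [431.1, 236.7, 360.9]
ee_rot: [-0.001, 0.988, 0.152, 0.003]
ft_force: [0.1, 0.5, 0.1]
gripper_width: 85.6
finger_force: 0.0
```

```bash
python3 - <<'E'
from h import *
from plant import read_state,cams
import pickle
s=read_state(); print(s['q'].round(3))
im=cams.get_image('side')[:,:,::-1]; s=read_state(); w=cams.get_image('wrist')[:,:,::-1]
cv2.imwrite('pics/w6.png',w); pickle.dump(s,open('w6.pkl','wb'))
cv2.imwrite('pics/p6.png',np.hstack([cv2.resize(im[280:380,170:330],(400,300)),cv2.resize(w,(400,300))]))
E
```

```text
[-1.349  0.311  0.924  2.009 -0.303  0.956 -1.538]
```

View pics/p6.png

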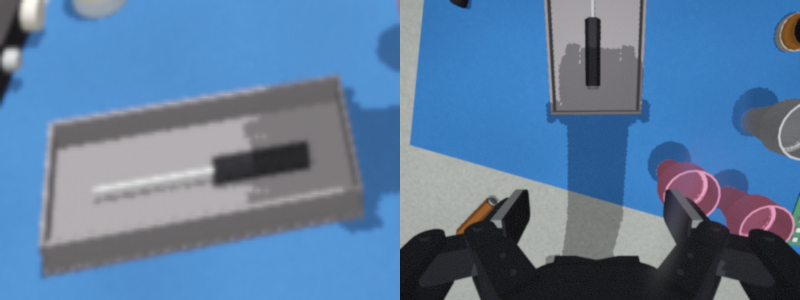

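The driver lies flat in the tray, handle around image row 50 of the wrist view, well inside the walls. Next I move towards cups b and c and fit their rims numerically.

```bash
python3 - <<'E'
from h import *
from plant import read_state
s=read_state(); F=frame(227,0); P=np.array([520,20,420.]); print(moverow(s,P,F))
F2=frame(250,0); P2=np.array([571,-210,430.])
s2=dict(ee_pos=P,ee_rot=R.from_matrix(F).as_quat()[[3,0,1,2]])
print(moverow(s2,P2,F2))
E
```

```text
(array([ 0.083,  0.932, -0.241]), array([ 0.003, -0.007, -0.492]))
(array([-0.534,  0.777, -0.04 ]), array([ 0.   ,  0.   , -0.383]))
```

Call:
{"name": "play_rows", "arguments": {"moves": [[[0.08, 0.93, -0.24], [0, 0, -0.492], 1], [[0.08, 0.93, -0.24], [0, 0, -0.492], 1], [[0.08, 0.93, -0.24], [0, 0, -0.492], 1], [[0.08, 0.93, -0.24], [0, 0, -0.492], 1], [[0.08, 0.93, -0.24], [0, 0, -0.492], 1], [[0.08, 0.93, -0.24], [0, 0, -0.492], 1]]}}

```text
time_s: 9.3
ee_pos: [520.4, 13.4, 421.1]
ee_rot: [0.003, 0.919, 0.394, 0.005]
ft_force: [0.5, -0.2, -0.6]
gripper_width: 85.2
finger_force: 0.0
```

Call:
{"name": "play_rows", "arguments": {"moves": [[[-0.53, 0.78, -0.04], [0, 0, -0.383], 1], [[-0.53, 0.78, -0.04], [0, 0, -0.383], 1], [[-0.53, 0.78, -0.04], [0, 0, -0.383], 1], [[-0.53, 0.78, -0.04], [0, 0, -0.383], 1], [[-0.53, 0.78, -0.04], [0, 0, -0.383], 1], [[-0.53, 0.78, -0.04], [0, 0, -0.383], 1], [[-0.53, 0.78, -0.04], [0, 0, -0.383], 1]]}}

```text
time_s: 10.0
ee_pos: [570.8, -211.2, 428.8]
ee_rot: [0.001, 0.821, 0.572, 0.002]
ft_force: [0.1, 1.0, -0.5]
gripper_width: 85.6
finger_force: 0.0
```

```bash
cat > look.py <<'E'
import sys,pickle; from h import *; from plant import read_state,cams
n=sys.argv[1]; s=read_state(); im=cams.get_image('wrist'); cv2.imwrite(f'pics/{n}.png',im[:,:,::-1]); pickle.dump(s,open(n+'.pkl','wb'))
c=info('wrist',s); print(s['q'].round(2),s['ee_pos'].round(1)); print('a b c px',proj(c,[[527,29,90],[662,-157,90],[492,-272,90]]).round().tolist())
E
python3 look.py w7
```

```text
[-0.29  0.44  0.81  1.65 -0.34  1.19  0.24] [ 570.8 -211.2  428.8]
a b c px [[138.0, -60.0], [395.0, 128.0], [257.0, 315.0]]
```

Call:
{"name": "play_rows", "arguments": {"moves": [[[-0.2, -0.25, 0.1], [0, 0, 0], 1], [[-0.2, -0.25, 0.1], [0, 0, 0], 1], [[-0.2, -0.25, 0.1], [0, 0, 0], 1], [[-0.2, -0.25, 0.1], [0, 0, 0], 1]]}}

```text
time_s: 10.45
ee_pos: [495.8, -233.4, 404.7]
ee_rot: [0.001, 0.819, 0.574, 0.003]
ft_force: [1.0, 0.3, 0.8]
gripper_width: 85.6
finger_force: 0.0
```

```bash
python3 look.py w8; cat >> h.py <<'E'
def rimfit(views,p0,span=14,zs=(86,88,90,92,94),rads=(32.5,33.5,34.5)):
    "best rim centre by colour step across the rim's outer edge, in all views; views=[(cam,img)]"
    th=np.linspace(0,2*np.pi,72,endpoint=False)
    def sc(X,Y,Z,rad):
        t=0
        for c,g in views:
            v=[]
            for k in(2.,-2.):
                q=proj(c,np.c_[X+(rad+k)*np.cos(th),Y+(rad+k)*np.sin(th),0*th+Z]).astype(np.float32)
                v.append(cv2.remap(g,q[None,:,0],q[None,:,1],1)[0])
            t+=np.median(np.abs(v[0]-v[1]).sum(1))
        return t
    b=tuple(p0)
    for st,sp in((4,span),(1.5,4.5),(.5,1.5)):
        b=max(((sc(X,Y,Z,r_),X,Y,Z,r_) for X in np.arange(b[0]-sp,b[0]+sp+.1,st) for Y in np.arange(b[1]-sp,b[1]+sp+.1,st) for Z in zs for r_ in rads))[1:4]
    return np.array(b)
def load(n):
    import pickle
    return info('wrist',pickle.load(open(n+'.pkl','rb'))),cv2.GaussianBlur(cv2.imread(f'pics/{n}.png'),(3,3),0).astype(np.float32)
E
python3 - <<'E'
from h import *
w1,w2,w7,w8=map(load,('w1','w2','w7','w8'))
print('a',rimfit([w1,w2],(528,29)))
for V in([w7,w8],[w7],[w8]): print('b',rimfit(V,(662,-157)),'c',rimfit(V,(492,-272)))
E
```

```text
[-0.29  0.35  0.83  1.83 -0.3   1.09  0.3 ] [ 495.8 -233.4  404.7]
a b c px [[215.0, -170.0], [494.0, 60.0], [324.0, 278.0]]
a [528.  29.  86.]
b [ 660.  -154.5   86. ] c [ 490.  -274.5   86. ]
b [ 661.5 -153.5   86. ] c [ 490.  -275.5   86. ]
b [ 660.5 -155.    86. ] c [ 490.  -274.5   86. ]
```

```bash
python3 - <<'E'
from h import *
from plant import read_state
s=read_state(); F=frame(250,0); print([moverow(s,[490,-274.5,z],F) for z in(320,230)])
E
```

```text
[(array([-0.165,  0.029,  0.339]), array([ 0.006, -0.004,  0.002])), (array([-0.167,  0.027,  0.699]), array([ 0.006, -0.004,  0.002]))]
```

Call:
{"name": "play_rows", "arguments": {"moves": [[[-0.166, 0.028, 0.15], [0.006, -0.004, 0], 1], [[-0.166, 0.028, 0.34], [0.006, -0.004, 0], 1], [[-0.166, 0.028, 0.5], [0.006, -0.004, 0], 1], [[-0.166, 0.028, 0.6], [0.006, -0.004, 0], 1], [[-0.166, 0.028, 0.7], [0.006, -0.004, 0], 1], [[-0.166, 0.028, 0.7], [0.006, -0.004, 0], 1], [[-0.166, 0.028, 0.7], [0.006, -0.004, 0], 1]], "force": 50}}

```text
time_s: 11.2
ee_pos: [490.1, -275.9, 230.0]
ee_rot: [-0.0, 0.819, 0.574, -0.001]
ft_force: [0.0, -0.7, 1.1]
gripper_width: 85.8
finger_force: 0.0
```

Position is right and there's no contact, so I close on the collar.

Call:
{"name": "play_rows", "arguments": {"moves": [[[0, 0, 0], [0, 0, 0], -1], [[0, 0, 0], [0, 0, 0], -1], [[0, 0, 0], [0, 0, 0], -1], [[0, 0, 0], [0, 0, 0], -1], [[0, 0, 0], [0, 0, 0], -1], [[0, 0, -0.1], [0, 0, 0], -1], [[0, 0, -0.3], [0, 0, 0], -1], [[0, 0, -0.5], [0, 0, 0], -1], [[0, 0, -0.6], [0, 0, 0], -1], [[0, 0, -0.6], [0, 0, 0], -1], [[0, 0, -0.6], [0, 0, 0], -1]]}}

```text
time_s: 12.3
ee_pos: [489.2, -275.9, 380.2]
ee_rot: [0.0, 0.819, 0.574, -0.0]
ft_force: [0.2, 0.6, -2.3]
gripper_width: 63.6
finger_force: 56.5
```

```bash
python3 look.py w9; python3 - <<'E'
from h import *
import pickle
s=pickle.load(open('w9.pkl','rb')); print(s['gripper_width'],s['ft_force'].round(2))
T=tool(s); c,g=load('w9'); F=frame(250,0)
z0=s['ee_pos'][2]-230; print('rim held',rimfit([(c,g)],s['ee_pos'][:2],zs=(88+z0,90+z0,92+z0)),s['ee_pos'])
for z in(130,):
    print(moverow(s,[528,29,380],F), moverow(s,[528,29,230+30],F))
E
```

```text
[-0.19  0.41  0.83  1.82 -0.34  1.06  0.41] [ 489.2 -275.9  380.2]
a b c px [[182.0, -319.0], [513.0, -28.0], [316.0, 235.0]]
63.57430952034891 [ 0.16  0.63 -2.29]
rim held [ 491.16734598 -269.92816559  238.19157661] [ 489.16734598 -275.92816559  380.19157661]
(array([ 1.199, -0.271,  0.   ]), array([ 0.,  0., -0.])) (array([ 1.199, -0.271,  0.48 ]), array([ 0.,  0., -0.]))
```

Call:
{"name": "play_rows", "arguments": {"moves": [[[0.2, -0.05, 0], [0, 0, 0], -1], [[0.4, -0.1, 0], [0, 0, 0], -1], [[0.6, -0.15, 0], [0, 0, 0], -1], [[0.8, -0.2, 0], [0, 0, 0], -1], [[0.95, -0.25, 0], [0, 0, 0], -1], [[1, -0.271, 0], [0, 0, 0], -1], [[1, -0.271, 0], [0, 0, 0], -1], [[1, -0.271, 0], [0, 0, 0], -1]]}}

```text
time_s: 13.15
ee_pos: [510.9, -19.0, 378.7]
ee_rot: [-0.0, 0.819, 0.573, -0.002]
ft_force: [-0.9, -0.7, -1.6]
gripper_width: 63.7
finger_force: 56.4
```

```bash
python3 look.py w10; python3 - <<'E'
from h import *
from plant import read_state
s=read_state(); F=frame(250,0); c,g=load('w10'); print('held px',proj(c,[*(s['ee_pos'][:2]+[.4,1.3]),s['ee_pos'][2]-140]))
print('a',rimfit([(c,g)],(528,29),zs=(86,90)))
print([moverow(s,[528,27.6,z],F) for z in(380,300,260)])
E
```

```text
[-0.72  0.3   0.82  1.94 -0.26  1.01 -0.13] [510.9 -19.  378.7]
a b c px [[314.0, 170.0], [553.0, 334.0], [390.0, 495.0]]
held px [[316.68307326 352.89598968]]
a [527.  29.  86.]
[(array([ 0.201, -0.001, -0.005]), array([-0.002,  0.003, -0.002])), (array([ 0.202, -0.001,  0.315]), array([-0.002,  0.003, -0.002])), (array([ 0.203, -0.   ,  0.475]), array([-0.002,  0.003, -0.002]))]
```

Call:
{"name": "play_rows", "arguments": {"moves": [[[0.1, 0, 0], [0, 0, 0], -1], [[0.2, 0, 0], [0, 0, 0], -1], [[0.2, 0, 0], [0, 0, 0], -1], [[0.2, 0, 0.1], [0, 0, 0], -1], [[0.2, 0, 0.2], [0, 0, 0], -1], [[0.2, 0, 0.28], [0, 0, 0], -1], [[0.2, 0, 0.32], [0, 0, 0], -1], [[0.2, 0, 0.36], [0, 0, 0], -1], [[0.2, 0, 0.36], [0, 0, 0], -1]]}}

```text
time_s: 14.1
ee_pos: [528.1, 27.8, 288.8]
ee_rot: [-0.0, 0.82, 0.573, -0.002]
ft_force: [-0.6, 0.4, -2.4]
gripper_width: 63.9
finger_force: 56.4
```

No contact yet. I lower the last 28 mm gently.

Call:
{"name": "play_rows", "arguments": {"moves": [[[0, 0, 0.03], [0, 0, 0], -1], [[0, 0, 0.06], [0, 0, 0], -1], [[0, 0, 0.08], [0, 0, 0], -1], [[0, 0, 0.095], [0, 0, 0], -1], [[0, 0, 0.105], [0, 0, 0], -1], [[0, 0, 0.105], [0, 0, 0], -1]]}}

```text
time_s: 14.7
ee_pos: [528.2, 28.6, 263.0]
ee_rot: [-0.0, 0.819, 0.573, -0.001]
ft_force: [-0.1, -0.7, -1.7]
gripper_width: 63.7
finger_force: 56.4
```

Call:
{"name": "play_rows", "arguments": {"moves": [[[0, 0, 0.006], [0, 0, 0], -1], [[0, 0, 0.012], [0, 0, 0], -1], [[0, 0, 0.015], [0, 0, 0], -1], [[0, 0, 0.015], [0, 0, 0], -1]]}}

```text
time_s: 15.1
ee_pos: [528.9, 28.4, 261.4]
ee_rot: [-0.0, 0.819, 0.573, 0.0]
ft_force: [-5.0, 0.6, 18.1]
gripper_width: 63.6
finger_force: 59.0
```

That gave firm contact at the expected height (TCP 261). Release, back off, and look.

Call:
{"name": "play_rows", "arguments": {"moves": [[[0, 0, 0], [0, 0, 0], 0.6], [[0, 0, 0], [0, 0, 0], 1], [[0, 0, 0], [0, 0, 0], 1], [[0, 0, 0], [0, 0, 0], 1], [[0, 0, 0], [0, 0, 0], 1], [[0, 0, -0.1], [0, 0, 0], 1], [[0, 0, -0.3], [0, 0, 0], 1], [[0, 0, -0.5], [0, 0, 0], 1], [[-0.2, 0, -0.5], [0, 0, 0], 1], [[-0.4, 0, -0.5], [0, 0, 0], 1], [[-0.4, 0, -0.5], [0, 0, 0], 1], [[-0.4, 0, -0.5], [0, 0, 0], 1]]}}

```text
time_s: 16.3
ee_pos: [493.7, -66.3, 384.9]
ee_rot: [-0.0, 0.82, 0.572, -0.0]
ft_force: [0.3, 0.4, 0.8]
gripper_width: 85.3
finger_force: 0.0
```

```bash
python3 look.py w11; python3 - <<'E'
from h import *
from plant import read_state,cams
s=read_state(); F=frame(250,0); w11=load('w11')
print([rimfit([w11],(528,29),zs=(z,)).tolist() for z in(116,120)])
im=cams.get_image('side')[:,:,::-1]; top=cams.get_image('top')[:,:,::-1]
p=proj(info('side'),[[528,29,z] for z in(0,60,90,120)]); print(p.round())
a=cv2.resize(im[190:290,250:350],(400,400),interpolation=2); b=cv2.imread('pics/w11.png'); 
x,y=proj(w11[0],[528,29,100])[0].astype(int); b=b[max(0,y-80):y+80,max(0,x-80):x+80]; cv2.imwrite('pics/p11.png',np.hstack([a,cv2.resize(b,(400,400))]))
print([moverow(s,[660.5,-156,z],F) for z in(320,230)])
E
```

```text
[-0.66  0.27  0.85  1.96 -0.24  1.01 -0.06] [493.7 -66.3 384.9]
a b c px [[313.0, 95.0], [559.0, 273.0], [392.0, 446.0]]
[[529.0, 30.5, 116.0], [529.0, 30.5, 120.0]]
[[300. 271.]
 [299. 252.]
 [298. 242.]
 [298. 231.]]
[(array([-0.113,  0.75 ,  0.258]), array([-0.001,  0.001, -0.001])), (array([-0.113,  0.75 ,  0.618]), array([-0.001,  0.001, -0.001]))]
```

View pics/p11.png

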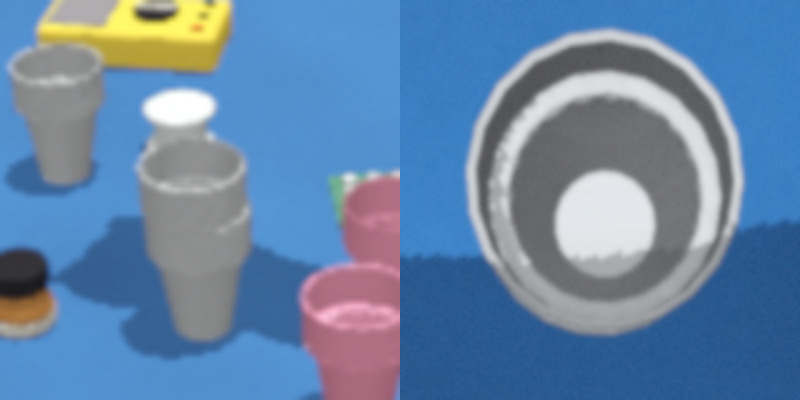

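The cup is nested: its collar sits on cup_a's rim and looks level, shifted only about 2–3 mm within the play. Now cup_b at (660.5,-155).

Call:
{"name": "play_rows", "arguments": {"moves": [[[-0.113, 0.75, 0], [0, 0, 0], 1], [[-0.113, 0.75, 0], [0, 0, 0], 1], [[-0.113, 0.75, 0.1], [0, 0, 0], 1], [[-0.113, 0.75, 0.258], [0, 0, 0], 1], [[-0.113, 0.75, 0.258], [0, 0, 0], 1], [[-0.113, 0.75, 0.258], [0, 0, 0], 1]]}}

```text
time_s: 17.05
ee_pos: [660.8, -155.4, 316.3]
ee_rot: [-0.002, 0.819, 0.574, -0.003]
ft_force: [-0.3, 0.5, -0.2]
gripper_width: 85.6
finger_force: 0.0
```

```bash
python3 look.py w12; python3 - <<'E'
from h import *
from plant import read_state
s=read_state(); F=frame(250,0); w=load('w12'); print(proj(w[0],[660,-155,90]))
print([rimfit(V,(660,-155),zs=(z,)).tolist() for z in(86,90) for V in([w],[w,load('w7'),load('w8')])])
print([moverow(s,[660.5,-156,z],F) for z in(320,230)])
E
```

```text
[-0.3   0.68  0.73  1.58 -0.49  1.08  0.2 ] [ 660.8 -155.4  316.3]
a b c px [[-77.0, 16.0], [320.0, 270.0], [148.0, 493.0]]
[[315.76091983 268.41180846]]
[[659.5, -153.5, 86.0], [660.0, -154.5, 86.0], [660.5, -153.0, 90.0], [660.5, -154.0, 90.0]]
[(array([-0.002,  0.001, -0.006]), array([-0.004,  0.003, -0.   ])), (array([-0.001,  0.003,  0.354]), array([-0.004,  0.003, -0.   ]))]
```

Call:
{"name": "play_rows", "arguments": {"moves": [[[0.004, 0, 0.15], [0, 0, 0], 1], [[0.004, 0, 0.25], [0, 0, 0], 1], [[0.004, 0, 0.35], [0, 0, 0], 1], [[0.004, 0, 0.352], [0, 0, 0], 1], [[0.004, 0, 0.352], [0, 0, 0], 1], [[0.004, 0, 0.352], [0, 0, 0], 1]]}}

```text
time_s: 17.7
ee_pos: [661.3, -155.0, 234.6]
ee_rot: [0.001, 0.819, 0.574, 0.0]
ft_force: [-0.9, 0.1, -0.1]
gripper_width: 85.4
finger_force: 0.0
```

Call:
{"name": "play_rows", "arguments": {"moves": [[[0, 0, 0], [0, 0, 0], -1], [[0, 0, 0], [0, 0, 0], -1], [[0, 0, 0], [0, 0, 0], -1], [[0, 0, 0], [0, 0, 0], -1], [[0, 0, 0], [0, 0, 0], -1], [[0, 0, -0.1], [0, 0, 0], -1], [[0, 0, -0.3], [0, 0, 0], -1], [[0, 0, -0.5], [0, 0, 0], -1], [[0, 0, -0.68], [0, 0, 0], -1], [[0, 0, -0.68], [0, 0, 0], -1], [[0, 0, -0.68], [0, 0, 0], -1]]}}

```text
time_s: 18.8
ee_pos: [660.8, -155.2, 403.3]
ee_rot: [0.0, 0.819, 0.573, 0.0]
ft_force: [0.4, -0.0, -2.0]
gripper_width: 65.5
finger_force: 56.8
```

```bash
python3 look.py w13; python3 - <<'E'
from h import *
from plant import read_state
s=read_state(); F=frame(250,0)
print(moverow(s,[510,-20,400],F))
E
```

```text
[-0.33  0.6   0.78  1.49 -0.43  1.23  0.16] [ 660.8 -155.2  403.3]
a b c px [[48.0, 59.0], [316.0, 235.0], [187.0, 408.0]]
(array([ 0.3  , -0.751,  0.007]), array([-0.002,  0.001, -0.001]))
```

Call:
{"name": "play_rows", "arguments": {"moves": [[[0.1, -0.2, 0], [0, 0, 0], -1], [[0.2, -0.4, 0], [0, 0, 0], -1], [[0.3, -0.6, 0], [0, 0, 0], -1], [[0.3, -0.75, 0], [0, 0, 0], -1], [[0.3, -0.75, 0], [0, 0, 0], -1], [[0.3, -0.75, 0], [0, 0, 0], -1]]}}

```text
time_s: 19.45
ee_pos: [509.4, -18.9, 401.1]
ee_rot: [-0.001, 0.819, 0.574, -0.002]
ft_force: [0.9, -0.1, -1.4]
gripper_width: 65.4
finger_force: 57.2
```

```bash
python3 look.py w14; python3 - <<'E'
from h import *
from plant import read_state
s=read_state(); F=frame(250,0); w=load('w14')
print([rimfit(V,(529,30),zs=(z,)).tolist() for z in(116,118,120) for V in([w],[w,load('w11')])])
print([moverow(s,[529,29.2,z],F) for z in(400,320,294)])
E
```

```text
[-0.77  0.28  0.87  1.92 -0.24  1.06 -0.14] [509.4 -18.9 401.1]
a b c px [[317.0, 168.0], [538.0, 322.0], [387.0, 474.0]]
[[528.5, 30.0, 116.0], [529.0, 30.5, 116.0], [528.0, 30.0, 118.0], [528.5, 30.0, 118.0], [529.0, 30.0, 120.0], [529.0, 30.5, 120.0]]
[(array([0.21 , 0.003, 0.006]), array([-0.002,  0.002,  0.001])), (array([0.21 , 0.003, 0.326]), array([-0.002,  0.002,  0.001])), (array([0.21 , 0.003, 0.43 ]), array([-0.002,  0.002,  0.001]))]
```

Call:
{"name": "play_rows", "arguments": {"moves": [[[0.1, 0.002, 0], [0, 0, 0], -1], [[0.208, 0.002, 0], [0, 0, 0], -1], [[0.208, 0.002, 0], [0, 0, 0], -1], [[0.208, 0.002, 0.1], [0, 0, 0], -1], [[0.208, 0.002, 0.2], [0, 0, 0], -1], [[0.208, 0.002, 0.28], [0, 0, 0], -1], [[0.208, 0.002, 0.32], [0, 0, 0], -1], [[0.208, 0.002, 0.32], [0, 0, 0], -1]]}}

```text
time_s: 20.3
ee_pos: [528.9, 27.2, 320.6]
ee_rot: [0.0, 0.82, 0.573, -0.002]
ft_force: [1.0, 0.0, -2.1]
gripper_width: 65.2
finger_force: 57.1
```

Call:
{"name": "play_rows", "arguments": {"moves": [[[0, 0, 0.03], [0, 0, 0], -1], [[0, 0, 0.06], [0, 0, 0], -1], [[0, 0, 0.08], [0, 0, 0], -1], [[0, 0, 0.09], [0, 0, 0], -1], [[0, 0, 0.09], [0, 0, 0], -1]]}}

```text
time_s: 20.8
ee_pos: [528.6, 28.3, 299.3]
ee_rot: [-0.0, 0.819, 0.573, -0.001]
ft_force: [0.5, -0.6, -2.1]
gripper_width: 65.4
finger_force: 57.2
```

Call:
{"name": "play_rows", "arguments": {"moves": [[[0, 0, 0.008], [0, 0, 0], -1], [[0, 0, 0.016], [0, 0, 0], -1], [[0, 0, 0.02], [0, 0, 0], -1], [[0, 0, 0.02], [0, 0, 0], -1]]}}

```text
time_s: 21.2
ee_pos: [528.8, 28.2, 294.6]
ee_rot: [0.0, 0.819, 0.573, -0.001]
ft_force: [0.2, -1.0, -1.0]
gripper_width: 65.6
finger_force: 57.2
```

Call:
{"name": "play_rows", "arguments": {"moves": [[[0, 0, 0.006], [0, 0, 0], -1], [[0, 0, 0.01], [0, 0, 0], -1], [[0, 0, 0.014], [0, 0, 0], -1], [[0, 0, 0.014], [0, 0, 0], -1]]}}

```text
time_s: 21.6
ee_pos: [530.1, 27.9, 293.8]
ee_rot: [0.0, 0.819, 0.573, 0.001]
ft_force: [-3.7, 0.2, 26.3]
gripper_width: 65.4
finger_force: 59.8
```

Seated at the expected height with 26 N. Release and retreat upward.

Call:
{"name": "play_rows", "arguments": {"moves": [[[0, 0, -0.004], [0, 0, 0], 0.6], [[0, 0, -0.004], [0, 0, 0], 1], [[0, 0, -0.004], [0, 0, 0], 1], [[0, 0, -0.004], [0, 0, 0], 1], [[0, 0, -0.004], [0, 0, 0], 1], [[0, 0, -0.1], [0, 0, 0], 1], [[0, 0, -0.25], [0, 0, 0], 1], [[0, 0, -0.4], [0, 0, 0], 1], [[-0.2, 0, -0.4], [0, 0, 0], 1], [[-0.4, 0, -0.4], [0, 0, 0], 1], [[-0.4, 0, -0.4], [0, 0, 0], 1], [[-0.4, 0, -0.4], [0, 0, 0], 1]]}}

```text
time_s: 22.8
ee_pos: [494.1, -66.8, 391.3]
ee_rot: [-0.0, 0.82, 0.572, -0.001]
ft_force: [0.3, 1.3, -0.5]
gripper_width: 85.3
finger_force: 0.0
```

```bash
python3 look.py w15; python3 - <<'E'
from h import *
from plant import cams
w=load('w15'); z=[rimfit([w],(529,30),zs=(q,)).tolist() for q in(144,148,150,152)]; print(z)
im=cams.get_image('side')[:,:,::-1]; cv2.imwrite('pics/sideE.png',im)
c=info('side'); print(proj(c,[[528,29,h] for h in(0,60,90,120,150)]).round(1))
# silhouette: grey (low saturation) columns per row around the stack
hsv=cv2.cvtColor(im,cv2.COLOR_BGR2HSV)
for y in range(212,282,3):
    m=hsv[y,275:325,1]<70; xs=np.nonzero(m)[0]+275; print(y,(xs.min(),xs.max(),(xs.min()+xs.max())/2,len(xs)) if len(xs) else None)
E
```

```text
[-0.69  0.27  0.89  1.95 -0.24  1.03 -0.05] [494.1 -66.8 391.3]
a b c px [[312.0, 96.0], [553.0, 269.0], [390.0, 440.0]]
[[528.5, 30.5, 144.0], [528.0, 29.0, 148.0], [528.5, 29.5, 150.0], [528.0, 29.0, 152.0]]
[[299.9 271.4]
 [298.8 251.8]
 [298.3 241.5]
 [297.7 231. ]
 [297.1 220.2]]
212 (np.int64(292), np.int64(297), np.float64(294.5), 6)
215 (np.int64(286), np.int64(306), np.float64(296.0), 21)
218 (np.int64(285), np.int64(310), np.float64(297.5), 26)
221 (np.int64(284), np.int64(310), np.float64(297.0), 27)
224 (np.int64(284), np.int64(310), np.float64(297.0), 27)
227 (np.int64(285), np.int64(310), np.float64(297.5), 26)
230 (np.int64(285), np.int64(310), np.float64(297.5), 26)
233 (np.int64(285), np.int64(310), np.float64(297.5), 26)
236 (np.int64(285), np.int64(310), np.float64(297.5), 26)
239 (np.int64(285), np.int64(311), np.float64(298.0), 27)
242 (np.int64(286), np.int64(312), np.float64(299.0), 27)
245 (np.int64(286), np.int64(311), np.float64(298.5), 26)
248 (np.int64(286), np.int64(311), np.float64(298.5), 26)
251 (np.int64(287), np.int64(312), np.float64(299.5), 26)
254 (np.int64(288), np.int64(310), np.float64(299.0), 23)
257 (np.int64(290), np.int64(309), np.float64(299.5), 20)
260 (np.int64(291), np.int64(308), np.float64(299.5), 18)
263 (np.int64(292), np.int64(308), np.float64(300.0), 17)
266 (np.int64(293), np.int64(307), np.float64(300.0), 15)
269 (np.int64(293), np.int64(307), np.float64(300.0), 15)
272 (np.int64(294), np.int64(306), np.float64(300.0), 13)
275 None
278 None
281 None
```

The side silhouette shows a straight, upright stack: centreline at column 300→297 against a predicted 299.9→297.1, and the top rim at the 150 mm row. Handing in.

```bash
python3 -c "
from plant import job
print(job.sign_off())"
```

```text
the job is handed in; nothing more can be done
None
```

I handed the job in after about 23 s of robot time: the screwdriver lies flat in the tray, and the other two cups are nested in cup_a as one upright stack about 150 mm high; `job.sign_off()` returned no verdict, so these results rest on my own camera and force checks.

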